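# Trip-test the grinder's safety switch and count the test

### The arm

A 7-joint arm with a two-finger parallel gripper is mounted at the origin on the work surface. World frame = base frame: x ahead of the robot, y to its left, z up, the work surface at z = 0. Lengths are in m, angles in degrees, forces in N, time in s.
With the tool pointing down it reaches from about 0.4 to 0.875 m from the base axis. Payload 6.5 kg.
Tool frame: the origin (TCP) lies between the finger pads; the fingertips stand 25 mm ahead of it and the grasp point (between the pads) lies 6 mm ahead of it (manip.tcp_to_tips is the distance from the TCP to the fingertips, in m); z points along the fingers, y is the line along which they close (so a half turn about z gives the same grasp; the last joint's range is limited). The gripper opens to 88 mm and grips with 3 to 60 N. Pads are 18 mm wide; open, the fingers measure 123 mm over their backs; the gripper's body (75 mm by 187 mm) begins 45 mm behind the grasp point.
Start: joints at [-76.329, 30.733, -0.252, 88.115, 0.149, 61.152, -4.079], TCP at [0.195, 0.62, 0.264] pointing down, gripper open.
Joint ranges: [-154.64, 154.64], [-21.42, 123.67], [-72.66, 72.17], [13.99, 137.28], [-74.86, 254.86], [10.95, 109.41], [-158.01, 158.01]. Speed limits (degrees/s): [136.94, 136.94, 180, 180, 180, 180, 180].

### API

Orientations are given as a 3x3 rotation matrix whose columns are the frame's x, y, z axes.
In Python, from station import manip, open_jaws, close, kinematics, vision, ticket gives the robot as it stands. Calls block until the motion is done:
- manip.move_to(position, orientation): joint-space move of the TCP to a pose.
- manip.move_straight(position, ori=None, v=0.15, until_force=None): straight line of the TCP; ori=None keeps the orientation; v is the mean speed in m/s. With until_force (N) it stops when the force on the tool has changed by that much, and returns True; else False.
- manip.movej(angles): joint-space move.
- open_jaws() and close(newtons=None): open the fingers fully, or close them until they stop; newtons is the grip in N (None keeps the last).
- manip.hold(seconds).
- kinematics.ik(position, orientation): joint angles nearest the present ones, or None.
- manip.observe(): the state.
- vision.grab_frame(name): name is "scene" or "top"; returns the picture (480x640x3 uint8, red, green, blue); there is no depth.
- vision.camera_params(name): a dict with "intrinsics" (3x3 intrinsics, pixels), "xyz" and "attitude" of the camera in the world. Camera axes: x right, y down, z forward; pixel columns grow to the right and rows downward; lengths in m; the calibration is good to about 2 mm. A picture is of the moment at which its call begins. camera_params takes no time and is no camera call.
A pose or a line that the arm cannot do raises manip.MotionError and nothing moves.
- ticket.close_job(): hands the job in; it is judged then, once.
The state is a dict: "time_s": time; "joint_positions": joint angles; "joint_velocities": joint speeds; "joint_torque": joint torques, N m; "position": TCP position; "orientation": TCP orientation; "wrist_force": force on the tool from outside, world axes, zero at the start; "moment": the same for the moment, N m; "gripper_width": opening from 0.0 (shut) to 1.0 (fully open); "finger_force": force on a finger pad.
Only numpy, scipy, OpenCV 4.12 (cv2) and the standard library are available. Lean on these libraries where they do the work, as an engineer would, in place of code of your own. Each camera call takes 0.05 s, during which the arm holds its last target. There are 200 camera calls.

### The job

Trip-test the grinder's safety switch: push its blue test button fully in so that the red-knobbed lever drops, then lift the lever back up until it stays on. Then count the test: swing the blue counter's advance lever all the way to its stop and let it spring back home. Do not disturb the other things on the bench.

Things in the scene. Friction and masses are not known exactly. Their poses are not given: they have to be found in the camera images.
- safety_switch: Grey switch box of the bench grinder, fixed. Origin on the bench under its middle; x level, from its low front to its high back, y to the left seen from the front, z up. Its black face, 150 mm x 260 mm wide, slopes 35 degrees from level, rising to +x; middle of the face 110 mm high, front edge 67 mm, back edge 153 mm. Button at y = -65 mm, lever at y = +70 mm.
- guard_edge (a point): Middle of the lower front edge of the yellow guard roof over the button half of the switch box. The roof, a level plate 6 mm thick, underside 202 mm above the bench, runs 52 mm to either side in the box's y and 116 mm back to a plate that carries it. A gripper straight above the button strikes it: reach in from the front, tilted, square to the face.
- test_button_top (a point): Centre of the top of the blue round test button, 28 mm in diameter. Its z axis stands square to the sloping face, 35 degrees from vertical towards the front (box -x); the button is pushed against that axis. It stands 12 mm above its 44 mm round black housing.
- test_button (a joint): How far the button is pressed, m: 0 out, 0.008 fully in (about 5 N); springs back. Near full press it trips the lever.
- trip_lever_knob (a point): Centre of the red ball, 26 mm in diameter, at the end of the trip lever (9 mm steel rod, 75 mm from pivot to ball centre).
- trip_lever_pivot (a point): Pivot of the trip lever, on its axis, which is level and lies along the box's y.
- trip_lever (a joint): Trip lever angle, rad: 0 up (on; it leans 0.12 rad past upright, towards the box's +x, and stays there by its own weight), 1.4 dropped (tripped; it points to the front, 17 degrees above level). Let go short of upright, beyond about 0.12 rad, it falls down again.
- counter: Blue test counter, fixed to the bench: body 80 x 80 mm and 58 mm high on a 100 x 120 mm foot plate. Origin on the bench under its middle; its front with the number wheels looks to its -x, z up.
- advance_lever_post (a point): Middle of the red upright post at the end of the counter's advance lever: 16 mm in diameter, 46 mm tall, from 63 to 109 mm above the bench; this point is 90 mm above the bench.
- advance_lever_pivot (a point): On the upright axis of the advance lever (middle of the counter), at the same height as the post's point. The post is 75 mm from it; the lever arm (6 mm thick, 12 mm wide) runs 63 to 69 mm above the bench.
- advance_lever (a joint): Advance lever angle, rad: 0 home, 1.05 at its stop, anticlockwise seen from above (towards the red stop pin). At home the lever points 150 degrees anticlockwise from the counter's +x, at the stop 210 degrees. Sprung: 2 N at the post to start, 6 N at the stop; it springs home when let go.
- socket: Steel socket, 28 mm in diameter, 34 mm tall, standing beside the counter; leave alone. Origin under its centre.
- oil_filter: Orange oil filter, 76 mm in diameter, 85 mm tall, behind the switch box; leave alone. Origin under its centre.
- screwdriver: Screwdriver lying near the robot; leave alone.
- spray_can: Spray can with a blue band, 56 mm in diameter, 150 mm tall; leave alone. Origin under its centre.
- parts_bin: Yellow bin of bolts, 150 x 100 x 60 mm; leave alone. Origin under its centre.
- spanner: Steel spanner lying behind the counter; leave alone.
Things that resemble listed ones, but are neither listed nor needed, are in the scene too. Leave any pink look-alike of the counter alone.

How it is judged:
By the outcome, as a careful person would: the job done as asked, in the order asked, and still so for the second after the job is handed in, with the robot touching nothing.
It also fails if it takes over 64 s, if anything falls off the work surface, if the arm or the gripper's body presses on something with over 40 N, if the wrist force passes 120 N, or if a joint passes its speed limit or range.

## Working session

There is one attempt and no reset: what is moved stays moved. The work goes in short steps, each a Python script; the robot and the scene stay as the last script left them, time stands still between calls to the robot, and variables do not carry over. Pictures are saved under pics/ and viewed, at most 10 in all, crops included, and the job is handed in when it is done.

```bash
ls; mkdir -p pics
python3 - <<'E'
from station import vision,manip
import cv2,numpy as np
for n in("scene","top"):
    im=vision.grab_frame(n);cv2.imwrite(f"pics/{n}0.png",im[:,:,::-1])
    p=vision.camera_params(n);print(n,{k:np.round(v,4).tolist() for k,v in p.items()})
s=manip.observe();print(s["time_s"],s["position"],np.round(s["orientation"],3),manip.tcp_to_tips)
E
```

```text
pics
scene {'intrinsics': [[463.0147, 0.0, 320.4479], [0.0, 463.0147, 240.7735], [0.0, 0.0, 1.0]], 'xyz': [1.4249, -0.0634, 0.7306], 'attitude': [[0.042, 0.5494, -0.8345], [0.9991, -0.0186, 0.038], [0.0053, -0.8353, -0.5497]]}
top {'intrinsics': [[622.3525, 0.0, 321.8029], [0.0, 622.3525, 241.1256], [0.0, 0.0, 1.0]], 'xyz': [0.2952, 0.0031, 1.8363], 'attitude': [[0.006, -0.9905, 0.1377], [-1.0, -0.0053, 0.0054], [-0.0046, -0.1377, -0.9905]]}
0.1 [0.1949438  0.61957675 0.26296407] [[-0.954  0.3   -0.   ]
 [ 0.3    0.954 -0.001]
 [-0.    -0.001 -1.   ]] 0.025
```

View pics/scene0.png

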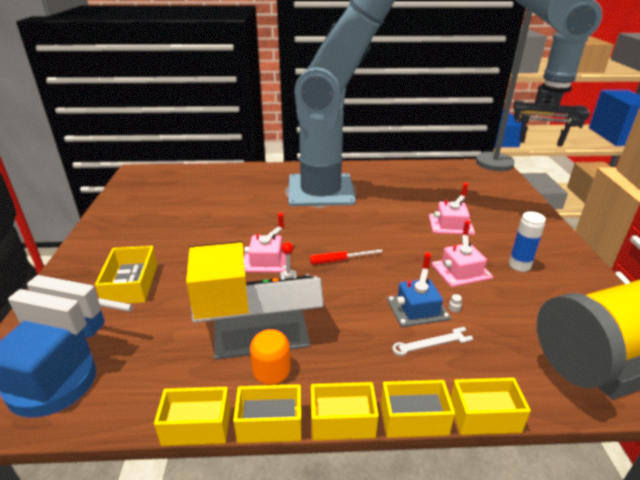

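View pics/top0.png

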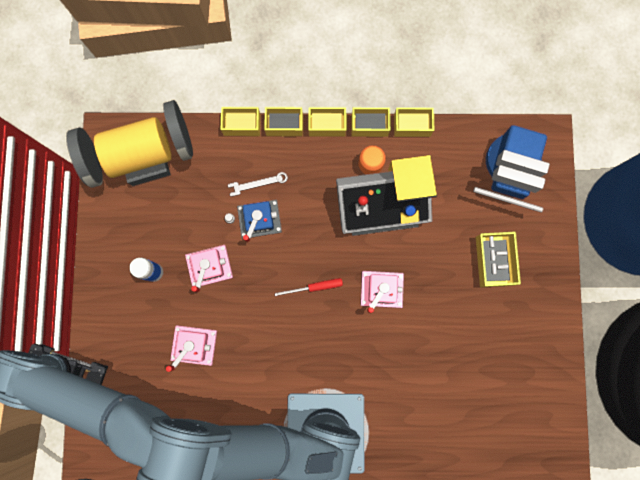

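The bench is clear of the arm here. In the top view: box around (385,205), red knob (363,201), blue button (410,211), roof (414,178), blue counter (258,218) with post near (246,238) and socket (229,217). Next I measure with masks and make an enlarged crop.

```bash
cat > h.py <<'E'
import numpy as np,cv2
from station import manip,open_jaws,close,kinematics,vision,ticket
def ray(n,px):
    p=vision.camera_params(n);d=np.array(p["attitude"])@np.linalg.inv(p["intrinsics"])@np.array([px[0],px[1],1.])
    return np.array(p["xyz"]),d
def onz(n,px,z):
    o,d=ray(n,px);return o+d*(z-o[2])/d[2]
def two(a,b):
    (o1,d1),(o2,d2)=ray("top",a),ray("scene",b)
    t=np.linalg.lstsq(np.c_[d1,-d2],o2-o1,rcond=None)[0];p,q=o1+t[0]*d1,o2+t[1]*d2
    return (p+q)/2,np.linalg.norm(p-q)
def proj(n,X):
    p=vision.camera_params(n);c=np.array(p["attitude"]).T@(np.array(X)-p["xyz"]);c=np.array(p["intrinsics"])@c;return c[:2]/c[2]
def blobs(n,im,col,box,amin=8):
    h=cv2.cvtColor(im,cv2.COLOR_RGB2HSV);H,S,V=h[...,0],h[...,1],h[...,2]
    m={"red":((H<6)|(H>174))&(S>170)&(V>70),"yel":(H>22)&(H<34)&(S>150)&(V>90),"blue":(H>100)&(H<125)&(S>150)&(V>50)}[col].astype(np.uint8)
    k=np.zeros_like(m);x0,y0,x1,y1=box;k[y0:y1,x0:x1]=m[y0:y1,x0:x1]
    c,_=cv2.findContours(k,cv2.RETR_EXTERNAL,cv2.CHAIN_APPROX_NONE)
    N,l,st,ce=cv2.connectedComponentsWithStats(k)
    return [(np.round(ce[i],1).tolist(),st[i].tolist(),l==i) for i in range(1,N) if st[i][4]>=amin]
E
python3 - <<'E'
from h import *
t=vision.grab_frame("top");s=vision.grab_frame("scene")
for n,im,cs in(("top",t,[("red",(335,170,440,235)),("blue",(395,195,425,225)),("yel",(385,150,440,205)),("blue",(235,195,285,240)),("red",(235,195,285,245))]),("scene",s,[("red",(270,235,320,280)),("red",(410,245,440,290)),("blue",(390,270,445,320)),("yel",(180,235,250,320))])):
    for c,b in cs:
        for ce,st,m in blobs(n,im,c,b):
            r=cv2.minAreaRect(np.argwhere(m)[:,::-1].astype(np.float32));print(n,c,ce,st,np.round(cv2.boxPoints(r),1).tolist())
a=cv2.resize(t[150:250,215:445],None,fx=3.4,fy=3.4,interpolation=cv2.INTER_CUBIC)[:, :800]
b=cv2.resize(s[230:330,180:410],None,fx=2.5,fy=2.5,interpolation=cv2.INTER_CUBIC)
b=np.pad(b,((0,0),(0,a.shape[1]-b.shape[1]),(0,0)))
cv2.imwrite("pics/crop.png",np.vstack([a,b])[:600,:,::-1])
E
```

```text
top red [362.6, 200.0] [358, 196, 10, 9, 72] [[358.0, 196.0], [367.0, 196.0], [367.0, 204.0], [358.0, 204.0]]
top blue [409.9, 209.7] [405, 205, 11, 11, 90] [[403.0, 210.0], [410.0, 203.0], [416.5, 209.5], [409.5, 216.5]]
top yel [427.0, 156.8] [421, 155, 10, 7, 15] [[421.0, 156.0], [423.29998779296875, 151.8000030517578], [432.29998779296875, 156.8000030517578], [430.0, 161.0]]
top yel [399.6, 159.7] [392, 158, 20, 8, 25] [[390.3999938964844, 160.60000610351562], [409.3999938964844, 153.60000610351562], [411.0, 158.0], [392.0, 165.0]]
top yel [394.6, 179.7] [393, 167, 4, 25, 27] [[392.6000061035156, 167.0], [393.8999938964844, 166.89999389648438], [396.5, 190.89999389648438], [395.20001220703125, 191.10000610351562]]
top yel [433.1, 177.0] [432, 169, 3, 17, 17] [[431.3999938964844, 169.10000610351562], [432.20001220703125, 169.0], [434.79998779296875, 184.89999389648438], [434.0, 185.0]]
top yel [398.5, 197.1] [396, 193, 8, 7, 13] [[394.5, 195.5], [397.0, 193.0], [403.0, 199.0], [400.5, 201.5]]
top blue [258.4, 215.1] [243, 202, 30, 29, 479] [[242.39999389648438, 205.1999969482422],
[... 436 characters left out ...]
8, 259.1] [310, 254, 10, 11, 90] [[310.0, 254.0], [319.0, 254.0], [319.0, 264.0], [310.0, 264.0]]
scene red [426.5, 259.9] [423, 252, 8, 16, 95] [[422.5, 266.8999938964844], [424.3999938964844, 251.60000610351562], [430.70001220703125, 252.3000030517578], [428.79998779296875, 267.70001220703125]]
scene blue [420.6, 301.4] [400, 281, 42, 37, 993] [[398.8999938964844, 283.3999938964844], [439.0, 279.3999938964844], [442.5, 314.29998779296875], [402.3999938964844, 318.3999938964844]]
scene yel [215.0, 262.4] [186, 242, 59, 41, 1979] [[182.89999389648438, 247.1999969482422], [241.8000030517578, 241.60000610351562], [245.1999969482422, 277.20001220703125], [186.3000030517578, 282.79998779296875]]
```

View pics/crop.png

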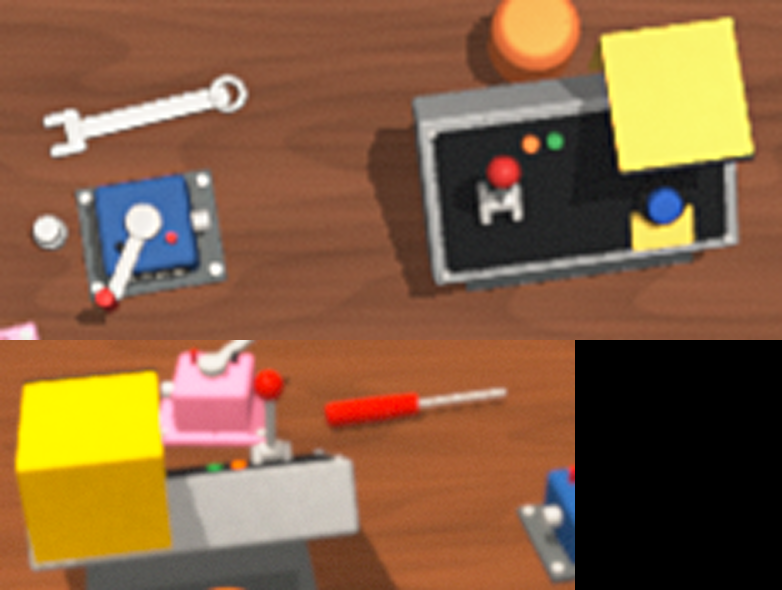

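The crop shows the lever up, knob near (362.6,200), the button partly in front of the roof, and roof corners at about crop (601,35), (733,19), (752,157), (620,171). Next I compute the geometry.

Run:
```python
from h import *
np.set_printoptions(precision=4,suppress=True)
C=lambda u,v:(215+(u+.5)/3.4-.5,150+(v+.5)/3.4-.5)
R=[onz("top",C(*p),.208) for p in((601,35),(733,19),(752,157),(620,171))]
R=np.array(R);print("roof",R[:,:2].tolist(),[np.linalg.norm(R[i]-R[(i+1)%4]) for i in range(4)])
e=R[0]+R[1]-R[2]-R[3];f=R[0]+R[3]-R[1]-R[2];print("yaw",np.degrees(np.arctan2(e[1],e[0])),np.degrees(np.arctan2(-f[0],f[1])))
F=np.array([onz("top",C(*p),z) for p,z in(((440,283),.067),((735,244),.067),((418,125),.153))])
print("face front-left,right,backleft",F, np.linalg.norm(F[0]-F[1])); d=F[0]-F[1];print("yaw",np.degrees(np.arctan2(-d[0],d[1])))
print("knob",two((362.6,200),(286.7,247.6)))
for z in(.10,.105,.11,.115): print("button",z,onz("top",(409.9,209.7),z))
print("post top",onz("top",(245.8,238.1),.109),"tri",two((245.8,238.1),(427.3,252.5)))
B=np.array([onz("top",p,.058) for p in((242.4,205.2),(269+1,201.2),(273+1,228),(246.4,232))]);print("cnt body",B[:,:2].tolist(),B.mean(0))
print("hub",onz("top",C(143,222),.075))
P=np.array([onz("top",C(*p),.005) for p in((78,192),(212,172),(224,278),(95,298))]);print("foot",P.mean(0),[np.linalg.norm(P[i]-P[(i+1)%4]) for i in range(4)]);d=P[0]-P[1]+P[3]-P[2];print("yaw",np.degrees(np.arctan2(-d[0],d[1])))
```

```text
roof [[0.7429373144607987, -0.1738751921508498], [0.7564549785535615, -0.27841575686377373], [0.645117698627528, -0.2913017925375812], [0.6334067642996212, -0.18772879920530813]] [np.float64(0.10541089560866945), np.float64(0.11208050596207432), np.float64(0.10423296470234178), np.float64(0.1104031876669762)]
yaw 6.902990903050986 6.911963109954519
face front-left,right,backleft [[ 0.5654 -0.0511  0.067 ]
 [ 0.6002 -0.301   0.067 ]
 [ 0.6821 -0.0304  0.153 ]] 0.2522615053864051
yaw 7.917457586525105
knob (array([ 0.6354, -0.0968,  0.1953]), np.float64(0.00010082037159509316))
button 0.1 [ 0.6278 -0.2366  0.1   ]
button 0.105 [ 0.6269 -0.2359  0.105 ]
button 0.11 [ 0.6259 -0.2353  0.11  ]
button 0.115 [ 0.625  -0.2346  0.115 ]
post top [0.5427 0.2258 0.109 ] tri (array([0.5428, 0.2269, 0.1109]), np.float64(0.0027218038052398484))
cnt body [[0.6466964298461046, 0.2444798056773306], [0.6589600444388708, 0.16434101648200516], [0.5800038666002856, 0.1513778946466484], [0.5678686553221617, 0.23104213663726397]] [0.6134 0.1978 0.058 ]
hub [0.615  0.2003 0.075 ]
foot [0.6164 0.1998 0.005 ] [np.float64(0.1192899795744309), np.float64(0.09530997863999323), np.float64(0.1141249990623465), np.float64(0.09585695075438702)]
yaw 9.085707034992142
```

```bash
cat >> h.py <<'E'
from math import radians,sin,cos
YAW=radians(7.2)
ex=np.array([cos(YAW),sin(YAW),0]);ey=np.array([-sin(YAW),cos(YAW),0]);ez=np.array([0,0,1.])
def tool(t,s=1):
    z=sin(radians(t))*ex-cos(radians(t))*ez;y=s*ey;return np.c_[np.cross(y,z),y,z]
E
python3 - <<'E'
from h import *
R=tool(35);n=-R[:,2];b=np.array([.6245,-.2343,.118])
tip=lambda s:b+n*(s+.025)
via=np.array([.45,-.1,.36])
print([kinematics.ik(p,tool(35)) is not None for p in(via,tip(.12),tip(.04),tip(-.015))])
close(20)
manip.move_to(via,R);manip.move_to(tip(.12),R);manip.move_straight(tip(.025),v=.15)
print(manip.observe()["time_s"],manip.observe()["wrist_force"])
hit=manip.move_straight(tip(-.02),v=.03,until_force=3)
o=manip.observe();print("touch",hit,o["position"]-b-.025*n,(o["position"]-b)@n-.025)
hit=manip.move_straight(tip(-.03),v=.02,until_force=14)
o=manip.observe();print("full",hit,(o["position"]-b)@n-.025,o["wrist_force"],o["time_s"])
t=vision.grab_frame("top");s=vision.grab_frame("scene")
cv2.imwrite("pics/press.png",np.hstack([cv2.resize(t[140:260,310:450],(400,343)),cv2.resize(s[200:340,170:330],(400,343))])[:,:,::-1])
E
```

```text
[True, True, True, True]Traceback (most recent call last):
  File "<stdin>", line 7, in <module>
station.MotionError: the arm cannot follow that straight line within its joint ranges
```

Run:
```python
from h import *
np.set_printoptions(precision=1,suppress=True)
o=manip.observe();print(o["time_s"],o["joint_positions"],o["position"])
b=np.array([.6245,-.2343,.118])
for t in(30,35,40,45):
  for s in(1,-1):
    R=tool(t,s);n=-R[:,2]
    for d in(.12,.06,.025,0,-.02):print(t,s,d,kinematics.ik(b+n*(d+.025),R))
```

```text
6.2333 [ 63.5  24.1 -40.1 118.8 -20.4  14.4 145.6] [ 0.5 -0.2  0.2]
30 1 0.12 [ 51.9  21.9 -29.2 115.  -16.3  21.1 138.1]
30 1 0.06 [ 46.7  28.5 -26.1 113.8 -14.9  15.1 136.8]
30 1 0.025 [ 44.1  32.4 -24.6 112.7 -14.3  12.  136.4]
30 1 0 [ 55.9  40.4 -42.1 110.9  42.   13.9  85.6]
30 1 -0.02 [ 55.3  43.1 -42.4 109.9  50.6  13.9  77.9]
30 -1 0.12 [-12.9  27.   52.  118.4 -71.   41.6   3.9]
30 -1 0.06 [  1.8  29.   30.6 116.4 -72.8  31.6   5.6]
30 -1 0.025 [  9.   31.5  20.1 114.8 -73.9  26.4   7.1]
30 -1 0 [ 16.4  33.4   9.8 113.2 -71.9  21.2   6.4]
30 -1 -0.02 [ 23.7  35.4  -0.3 111.8 -66.6  15.9   3. ]
35 1 0.12 [ 63.5  24.2 -40.2 118.8 -20.4  14.4 145.6]
35 1 0.06 [ 75.   43.  -62.7 116.2  63.6  18.7  70.2]
35 1 0.025 [ 66.9  42.6 -53.3 114.9  64.9  13.2  67.3]
35 1 0 [ 65.5  46.1 -53.2 113.5  75.2  14.4  58.3]
35 1 -0.02 [ 63.8  48.4 -52.4 112.4  81.2  14.8  53.1]
35 -1 0.12 [ 63.5  24.2 -40.2 118.8 -20.4  14.4 145.6]
35 -1 0.06 [ 36.1  26.6 -10.3 118.2 -67.9  16.    8.5]
35 -1 0.025 [  66.9   42.6  -53.3  114.9   64.9   13.2 -112.7]
35 -1 0 [  65.5   46.1  -53.2  113.5   75.2   1
[... 474 characters left out ...]
51.9  62.3 122.3 248.9  62.8  30.4]
40 -1 0 [-17.3  56.   62.2 120.8 245.8  64.3  29.7]
40 -1 -0.02 [-17.7  59.1  62.1 119.4 243.4  65.3  28.9]
45 1 0.12 [ -12.8   37.7   62.7  130.2  254.5   61.5 -141.4]
45 1 0.06 [  58.2   32.5  -32.3  123.3  241.4   13.7 -111.9]
45 1 0.025 [ 75.8  50.1 -60.1 120.1 125.3  12.   15.7]
45 1 0 [ 74.1  53.9 -60.4 118.3 125.5  14.7  17.2]
45 1 -0.02 [ 72.8  56.8 -60.5 116.8 125.7  16.6  18.4]
45 -1 0.12 [-12.8  37.7  62.7 130.2 254.5  61.5  38.6]
45 -1 0.06 [ 58.2  32.5 -32.3 123.3 241.4  13.7  68.1]
45 -1 0.025 [ 55.8  36.8 -32.2 121.1 228.5  13.1  81.4]
45 -1 0 [ 54.1  39.9 -32.  119.3 220.4  13.1  89.8]
45 -1 -0.02 [ 52.8  42.2 -31.9 117.7 214.7  13.3  95.7]
```

Run:
```python
from h import *
np.set_printoptions(precision=1,suppress=True)
b=np.array([.6245,-.2343,.118]);R=tool(35);n=-R[:,2]
q=np.array(kinematics.ik(b+n*.085,R));print(q)
manip.move_to([.45,-.1,.36],R)
q2=q.copy();q2[1]-=25
manip.movej(q2)
o=manip.observe();print(o["time_s"],o["position"]*1000,o["orientation"])
for t in(35,40,45):
  R=tool(t);n=-R[:,2]
  for d in(.12,.09,.06,.025,0,-.02):print(t,d,kinematics.ik(b+n*(d+.025),R))
```

```text
[ 75.   43.  -62.7 116.2  63.6  18.7  70.2]
8.7667 [ 584.3 -271.7  363.2] [[-0.7 -0.1  0.7]
 [-0.3  0.9 -0.3]
 [-0.6 -0.4 -0.7]]
35 0.12 [ 82.5  36.4 -67.3 118.   43.3  19.6  88.4]
35 0.09 [ 78.1  39.2 -64.2 117.2  52.4  18.4  80. ]
35 0.06 [ 73.8  41.7 -60.6 116.2  60.4  17.   72.6]
35 0.025 [ 68.4  43.9 -55.6 114.8  68.3  15.   64.9]
35 0 [ 64.5  45.3 -51.7 113.6  73.7  13.2  59.3]
35 -0.02 [ 61.4  46.4 -48.6 112.5  78.3  11.8  54.4]
40 0.12 [ 85.8  37.7 -67.5 121.8  51.4  12.1  83.2]
40 0.09 [ 83.5  43.8 -68.5 120.7  73.   15.3  64. ]
40 0.06 [ 77.4  44.  -62.2 119.5  81.3  12.3  55.1]
40 0.025 [ 73.6  48.1 -60.2 117.6  93.8  13.8  43.8]
40 0 [ 71.9  51.8 -60.3 116.   99.9  16.2  39.5]
40 -0.02 [ 70.7  54.9 -60.4 114.6 103.4  18.1  37.5]
45 0.12 [ -12.8   37.7   62.7  130.2  254.5   61.5 -141.4]
45 0.09 [  59.9   28.5  -31.7  125.   252.9   15.1 -123.7]
45 0.06 [  58.2   32.5  -32.3  123.3  241.4   13.7 -111.9]
45 0.025 [ 80.2  56.3 -67.8 120.  113.   18.6  32.2]
45 0 [ 78.9  61.5 -69.3 118.1 114.1  22.7  34. ]
45 -0.02 [ 75.5  60.8 -65.3 116.7 119.2  20.7  28. ]
```

```bash
cat > press.py <<'E'
from h import *
R=tool(35);n=-R[:,2];b=np.array([.6245,-.2343,.118])
tip=lambda s:b+n*(s+.025)
try: manip.move_to([.5,-.22,.31],R)
except manip.MotionError as e: print("mid skipped",e)
manip.move_to(tip(.12),R);manip.move_straight(tip(.025),v=.12)
print(manip.observe()["time_s"],manip.observe()["wrist_force"])
hit=manip.move_straight(tip(-.018),v=.03,until_force=2)
o=manip.observe();print("touch",hit,(o["position"]-b)@n-.025)
if hit:
    hit=manip.move_straight(o["position"]-n*.012,v=.02,until_force=14)
    o=manip.observe();print("full",hit,(o["position"]-b)@n-.025,o["wrist_force"],o["time_s"])
t=vision.grab_frame("top");s=vision.grab_frame("scene")
cv2.imwrite("pics/press.png",np.hstack([cv2.resize(t[140:260,310:450],(400,343)),cv2.resize(s[200:340,170:330],(400,343))])[:,:,::-1])
E
python3 press.py
```

```text
Traceback (most recent call last):
  File "press.py", line 6, in <module>
    manip.move_to(tip(.12),R);manip.move_straight(tip(.025),v=.12)
                              ~~~~~~~~~~~~~~~~~~~^^^^^^^^^^^^^^^^^
station.MotionError: the arm cannot follow that straight line within its joint ranges
```

Run:
```python
from h import *
np.set_printoptions(precision=1,suppress=True)
o=manip.observe();print(o["time_s"],o["joint_positions"],o["position"]*1000)
b=np.array([.6245,-.2343,.118])
for t in(30,35):
  R=tool(t);n=-R[:,2]
  for d in(.12,.09,.06,.025,0,-.02):print(t,d,kinematics.ik(b+n*(d+.025),R))
```

```text
10.4667 [ 69.1  26.4 -47.5 118.5  -4.8  14.  131.4] [ 542.1 -243.5  236.6]
30 0.12 [ 60.1  24.2 -39.5 114.6  -2.9  20.8 126.3]
30 0.09 [ 55.8  27.  -36.1 114.2  -1.8  17.8 125.1]
30 0.06 [ 52.   30.  -33.1 113.5  -0.7  14.9 124.1]
30 0.025 [ 48.3  33.6 -30.2 112.5   0.8  11.9 122.6]
30 0 [ 55.9  40.4 -42.1 110.9  42.   13.9  85.6]
30 -0.02 [ 55.3  43.1 -42.4 109.9  50.6  13.9  77.9]
35 0.12 [ 69.1  26.4 -47.4 118.5  -4.7  13.9 131.4]
35 0.09 [ 69.7  32.2 -51.2 117.6  21.3  12.  107.3]
35 0.06 [ 75.   43.  -62.7 116.2  63.6  18.7  70.2]
35 0.025 [ 66.9  42.6 -53.3 114.9  64.9  13.2  67.3]
35 0 [ 65.5  46.1 -53.2 113.5  75.2  14.4  58.3]
35 -0.02 [ 63.8  48.4 -52.4 112.4  81.2  14.8  53.1]
```

```bash
python3 - <<'E'
s=open('press.py').read().split('\n')
i=[k for k,l in enumerate(s) if l.startswith('try')][0]
s[i]="manip.movej([82.5,36.4,-67.3,118,43.3,19.6,88.4]);print(manip.observe()['position'])";s[i+1]="";s[i+2]="manip.move_straight(tip(.025),v=.12)"
open('press.py','w').write('\n'.join(s))
E
python3 press.py
```

```text
[ 0.54109369 -0.2456184   0.23726213]
12.225 [-0.80850429  0.07525853  0.72416466]
touch True 0.0004759718439888011
full True -0.005361999966651335 [-9.08023439 -0.03898953 13.43348709] 13.5083
```

View pics/press.png

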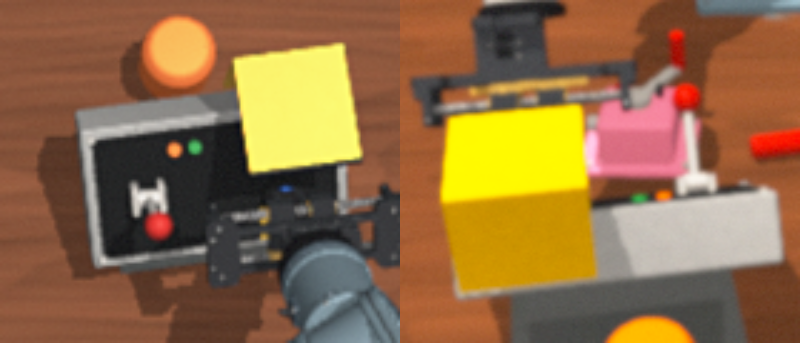

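The button is fully in (travel about 8 mm, 16 N) and the lever is falling, with the knob near (160,225) in the left crop. I retreat, change the arm configuration up high, and measure the dropped knob.

Run:
```python
from h import *
np.set_printoptions(precision=4,suppress=True)
manip.hold(.1)
R=tool(35);n=-R[:,2];b=np.array([.6245,-.2343,.118])
manip.move_straight(b+n*.145,v=.15)
q=np.array(manip.observe()["joint_positions"]);q[1]-=20;manip.movej(q)
manip.movej([11,12,0,100,0,68,0]);open_jaws()
o=manip.observe();print(o["time_s"],o["position"],o["orientation"])
t=vision.grab_frame("top");s=vision.grab_frame("scene")
for n_,im,bx in(("top",t,(335,190,380,240)),("scene",s,(265,230,305,275))):
    for ce,st,m in blobs(n_,im,"red",bx):print(n_,ce,st)
pv=np.array([.6265,-.0979,.1208]);K=lambda a:pv+.075*(-sin(a-.12)*ex+cos(a-.12)*ez)
print(K(1.4),proj("top",K(1.4)),proj("scene",K(1.4)))
for a in(1.4,1,.6,.3,0):print(a,[kinematics.ik(K(a)+tool(tt)[:,2]*-.006,tool(tt)) for tt in(5,)])
cv2.imwrite("pics/drop.png",np.hstack([cv2.resize(t[140:260,310:450],(400,343)),cv2.resize(s[200:340,170:330],(400,343))])[:,:,::-1])
```

```text
18.0333 [ 0.5004 -0.1431  0.3717] [[ 0.1907  0.9816  0.    ]
 [ 0.9816 -0.1907 -0.    ]
 [-0.      0.     -1.    ]]
top [365.9, 233.2] [362, 229, 9, 9, 61]
scene [283.6, 246.6] [279, 242, 11, 10, 69]
[ 0.5552 -0.1069  0.1423] [365.1736 232.5243] [283.6928 247.1311]
1.4 [array([ 19.4823,  30.308 , -16.0438, 109.1967,  11.4608,  37.1188,
        94.1939])]
1 [array([ 19.3986,  29.1375, -16.5493, 106.4086,  10.5457,  41.0306,
        94.6925])]
0.6 [array([ 18.8481,  29.5581, -16.9172, 102.4333,  10.3526,  44.6102,
        94.4866])]
0.3 [array([ 18.2406,  30.8325, -17.1379,  99.0619,  10.644 ,  46.7753,
        93.9843])]
0 [array([ 17.5529,  32.7413, -17.3123,  95.6833,  11.2141,  48.3451,
        93.3175])]
```

View pics/drop.png

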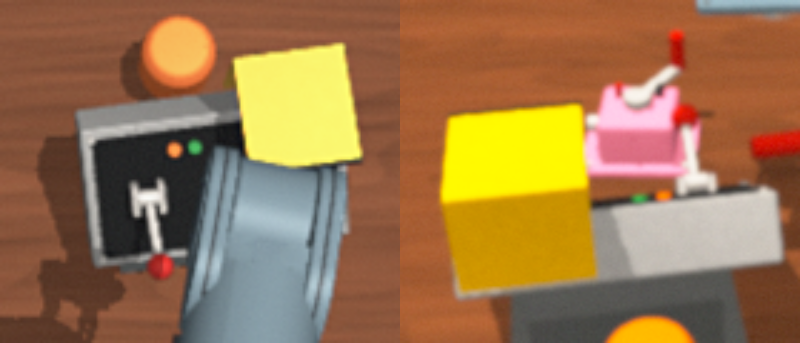

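The lever is down, knob at top pixel (365.9,233.2), within 1 px of the prediction. Next I grip the ball and lift it along its arc.

Run:
```python
from h import *
np.set_printoptions(precision=4,suppress=True)
R=tool(5);z=R[:,2]
pv=np.array([.6262,-.0988,.1208]);K=lambda a:pv+.075*(-sin(a-.12)*ex+cos(a-.12)*ez)-z*.006
manip.move_to(K(1.4)+[0,0,.09],R);manip.move_straight(K(1.4),v=.12)
f0=manip.observe()["wrist_force"];close(12)
o=manip.observe();print(o["time_s"],"width",o["gripper_width"]*88,o["finger_force"],o["wrist_force"]-f0)
for a in(1.2,.95,.7,.45,.2,0.,-.03):
    manip.move_straight(K(a),v=.07)
    o=manip.observe();print(a,o["gripper_width"]*88,(o["wrist_force"]-f0).round(1),o["time_s"])
open_jaws();manip.hold(.2)
manip.move_straight(K(0)+[0,0,.09],v=.15)
t=vision.grab_frame("top");s=vision.grab_frame("scene")
for n_,im,bx in(("scene",s,(265,230,305,275)),):
    for ce,st,m in blobs(n_,im,"red",bx):print(n_,ce,st)
cv2.imwrite("pics/up.png",np.hstack([cv2.resize(t[140:260,310:450],(400,343)),cv2.resize(s[200:340,170:330],(400,343))])[:,:,::-1])
```

```text
21.525 width 25.056056034917052 12.001431249082088 [ 1.6733 -1.6451 -0.9067]
1.2 24.743795487621288 [ 0.6 -2.5 -0.6] 21.8917
0.95 25.057410845391125 [-0.9 -3.4 -0.2] 22.3083
0.7 24.571577957390645 [-1.  -2.2  0.2] 22.725
0.45 24.637599246387 [-0.6 -0.5 -1.2] 23.1417
0.2 24.743050111253314 [ 0.2 -0.1 -3. ] 23.5583
0.0 24.506335917324343 [-0.   1.5 -2.3] 23.925
-0.03 24.475984425522196 [-5.2  1.6  1.3] 24.175
scene [286.9, 247.7] [282, 242, 11, 12, 107]
```

View pics/up.png

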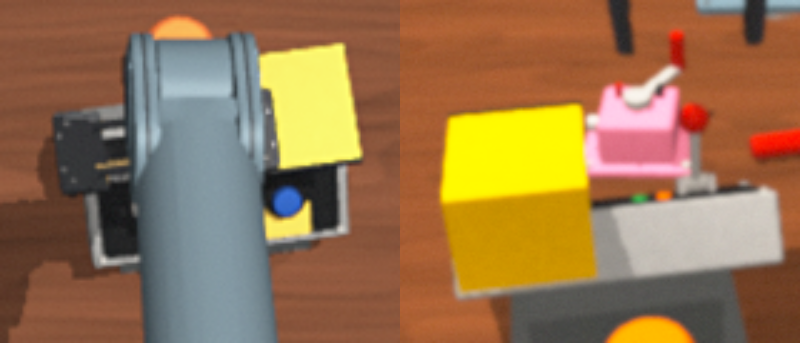

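The lever is up again, with the knob back at its original pixel (286.9,247.7) and the button sprung out. Next is the counter: one straight push square to its front.

```bash
cat > cnt.py <<'E'
from h import *
np.set_printoptions(precision=4,suppress=True)
w=radians(9.5);cx=np.array([cos(w),sin(w),0]);cy=np.array([-sin(w),cos(w),0])
pv=np.array([.6148,.1993,0]);Z=.078+.025
P=lambda x,y,z=Z:pv+x*cx+y*cy+np.array([0,0,z])
z=np.array([0,0,-1.]);best=None
manip.move_straight(manip.observe()["position"]+[0,0,.06],v=.2);close(20)
for s in(1,-1):
    R=np.c_[np.cross(s*cx,z),s*cx,z];q=kinematics.ik(P(-.069,.072,.2),R)
    if q is not None and (best is None or abs(q[6])<best[0]): best=(abs(q[6]),R,q)
R=best[1];print(best[2])
manip.move_to(P(-.069,.072,.25),R);manip.move_straight(P(-.069,.072),v=.15)
f0=manip.observe()["wrist_force"]
hit=manip.move_straight(P(-.069,-.045),v=.05,until_force=15)
o=manip.observe();d=o["position"]-pv;print("stop",hit,d@cx,d@cy,(o["wrist_force"]-f0),o["time_s"])
t=vision.grab_frame("top");s=vision.grab_frame("scene")
cv2.imwrite("pics/cnt.png",np.hstack([cv2.resize(t[170:270,200:320],(400,333)),cv2.resize(s[230:330,380:500],(400,333))])[:,:,::-1])
E
python3 cnt.py
```

```text
[-25.8684  29.718   -5.8042  99.7576   3.714   50.71   -23.7673]
stop True -0.0665736982630717 -0.01787521910016281 [-2.8131  5.2619  2.4228] 32.6333
```

View pics/cnt.png

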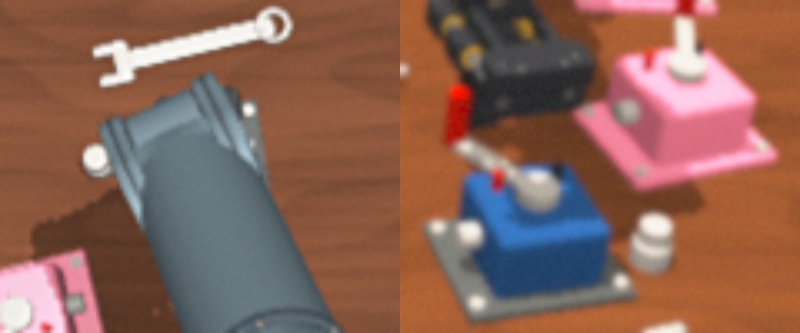

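The scene view shows the lever swung well over, but the settled force of 6 N may be short of the stop, so I push a little further before letting go.

```bash
cat > c2.py <<'E'
from h import *
np.set_printoptions(precision=4,suppress=True)
w=radians(9.5);cx=np.array([cos(w),sin(w),0]);cy=np.array([-sin(w),cos(w),0]);pv=np.array([.6148,.1993,0])
def st(l):
    o=manip.observe();d=o["position"]-pv;f=o["wrist_force"];print(l,d[:2]@cx[:2],d@cy,"f",f@cx,f@cy,o["time_s"])
p=manip.observe()["position"];manip.hold(.2);st("now")
for k in range(1,5):
    h=manip.move_straight(p-cy*.003*k,v=.02,until_force=20);manip.hold(.15);st((k,h))
    if manip.observe()["wrist_force"]@cy>18: break
s=vision.grab_frame("scene");print([(c,b) for c,b,m in blobs("scene",s,"red",(385,235,415,300))])
for a in(210,206,200):
    th=radians(a)+w;print(a,proj("scene",[pv[0]+.075*cos(th),pv[1]+.075*sin(th),.09]))
E
python3 c2.py
```

```text
now -0.06690885728763009 -0.017166519966839145 f -2.4700530799744 5.497591098516642 32.9333
(1, False) -0.06640838564324017 -0.018540678637514012 f 0.6929753656604267 6.91687460366395 33.3333
(2, False) -0.06610055122859229 -0.01940851322000827 f 1.4995129757498005 11.106101254262994 33.7833
(3, False) -0.0660484719644671 -0.019758718543308552 f 2.716358821387511 16.16448466289931 34.2333
(4, False) -0.06602118801158292 -0.020057757501219787 f 3.234181150548581 21.81396625577893 34.6833
[([396.4, 263.7], [393, 255, 8, 20, 111])]
210 [395.1101 263.9084]
206 [396.6264 263.07  ]
200 [399.0947 261.9573]
```

The force climbs to 22 N while the position saturates, so the lever is at its stop. I back off and check home.

Run:
```python
from h import *
w=radians(9.5);cy=np.array([-sin(w),cos(w),0])
p=manip.observe()["position"]
manip.move_straight(p+cy*.095,v=.12);manip.move_straight(manip.observe()["position"]+[0,0,.12],v=.15)
q=np.array(manip.observe()["joint_positions"]);q[0]=-76;manip.movej(q);manip.hold(.3)
t=vision.grab_frame("top");s=vision.grab_frame("scene")
for n,im,bx in(("top",t,(235,195,285,245)),("scene",s,(410,240,440,290)),("top",t,(335,170,390,240)),("scene",s,(265,230,305,275))):
    print(n,[(c,b) for c,b,m in blobs(n,im,"red",bx)])
print(manip.observe()["time_s"]);cv2.imwrite("pics/end.png",t[:,:,::-1])
```

```text
top [([245.8, 238.2], [243, 235, 7, 7, 29])]
scene [([426.4, 259.9], [422, 252, 9, 17, 93])]
top [([362.6, 200.0], [358, 196, 10, 9, 72])]
scene [([286.7, 247.7], [281, 242, 13, 12, 116])]
38.9667
```

View pics/end.png

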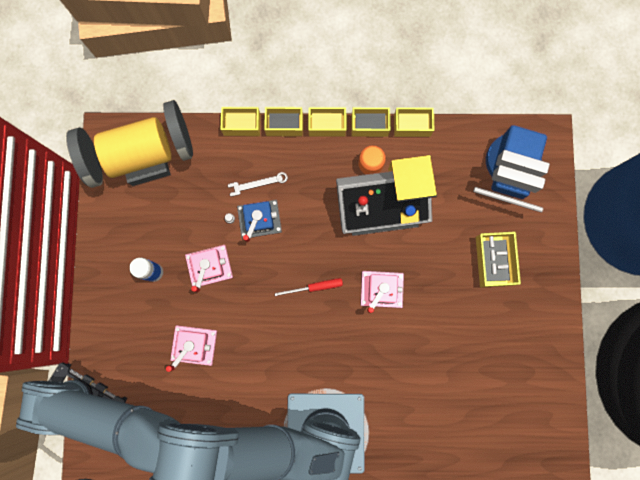

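The counter post is home (245.8,238.2), the trip lever is up (362.6,200), and everything else is where it was.

```bash
python3 -c "
from station import ticket;print(ticket.close_job())"
```

```text
the job is handed in; nothing more can be done
None
```

I tripped the switch, lifted its lever back up (it stays on), pushed the counter lever to its stop and saw it back home, and handed the job in at about 39 s with nothing else on the bench moved.

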